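# Hang the dosing beakers in the drip rack by size

## Robot

A 7-joint arm with a two-finger parallel gripper is mounted at the origin on a cart in front of the work surface, level with it; the furniture and walls round the work are solid. World frame = base frame: x ahead of the robot, y to its left, z up, the work surface at z = 0. Lengths are in m, angles in rad, forces in N, time in s.
With the tool pointing down it reaches from about 0.35 to 0.775 m from the base axis. Payload 3.1 kg.
Tool frame: the origin (TCP) lies at the very end of the fingers, on their centre line; the grasp point (between the pads) lies 19 mm behind it; z points along the fingers, y is the line along which they close (so a half turn about z gives the same grasp; the last joint's range is limited). The gripper opens to 85 mm and grips with 20 to 120 N. Pads are 22 mm wide; open, the fingers measure 114 mm over their backs; the gripper's body (76 mm by 85 mm) begins 54 mm behind the grasp point. The pads swing forward as they close: fully open they stand 13 mm farther back than shut.
Start: joints at [-1.376, 0.311, 0.014, 1.512, -0.004, 1.319, -0.027], TCP at [0.129, 0.535, 0.231] pointing down, gripper open.
Joint ranges: [-2.7, 2.7], [-0.3, 1.91], [-1.27, 1.3], [0.12, 2.57], [-1.44, 4.58], [0.2, 2.03], [-3.05, 3.05]. Speed limits (rad/s): [2.79, 2.79, 3.14, 3.14, 3.14, 3.14, 3.14].

## Interface

Orientations are given as a rotation vector (axis times angle).
In Python, from station import arm gives the robot as it stands.
- The arm moves only by the shell command python3 jog.py 'ROWS' [OPENING] [FORCE]. ROWS is a JSON list that holds a single list of rows (three levels of brackets), with 1 to 8 rows, each of 6 numbers: dx, dy, dz in shares of the most that a row can go, 1 being 62.5 mm, then a rotation vector rx, ry, rz in parts of the range, where 1.0 means 2 rad; each row shifts and turns the commanded pose from where the row before left it, along the tool's axes as they then stand; what a row does not reach is not made up. A row lasts 1/8 s, in which the tool goes at most 0.0625 m and 0.188 rad, less where a joint would pass 70% of its speed; a pose out of reach is approached as far as the arm can. OPENING is the opening from 0.0 (shut) to 1.0 (fully open), set as the command begins (- or left out keeps the last). The fingers move at their own pace and stop on an object; FORCE is the grip in N (left out, the last holds). Time passes only in rows, so rows that do not move let the fingers close. It prints the time, the measured TCP pose, the force, the opening and the grip force at its end. Shift and turn numbers lie between -1 and 1, and a call with a number outside is refused. Input that does not fit is refused with a message, and nothing moves.
- arm.observe(): the state, without advancing time (a new reading comes with each control period).
- arm.camera(name): name is "scene" or "top" or "wrist"; returns the picture (400x640x3 uint8, blue, green, red); there is no depth.
- arm.camera_model(name): a dict with "camera_matrix" (3x3 intrinsics, pixels), "origin" and "attitude" of the camera in the world. Camera axes: x right, y down, z forward; pixel columns grow to the right and rows downward; lengths in m; the calibration is good to about 2 mm. A picture is of the moment at which its call begins: read the wrist's pose just before it. camera_model takes no time and is no camera call; for the wrist camera it gives the pose at the moment of the call.
- arm.hand_in(): hands the job in; it is judged then, once.
The state is a dict: "time": time; "joints": joint angles; "joint_velocities": joint speeds; "tau": joint torques, N m; "position": TCP position; "tcp_rot": TCP orientation; "wrist_force": force on the tool from outside, world axes, zero at the start; "ft_torque": the same for the moment, N m; "finger_gap": opening from 0.0 (shut) to 1.0 (fully open); "finger_force": force on a finger pad.
Only numpy, scipy, OpenCV 4.12 (cv2) and the standard library are available. Lean on these libraries where they do the work, as an engineer would, in place of code of your own. Each camera call takes 0.05 s, during which the arm holds its last target. There are 200 camera calls.

## Task

After the morning's dosing the four beakers were left standing on the rubber mat. Put each one back, upright, into the opening of the drip rack that it fits, so that the row runs from the smallest to the largest and every beaker hangs fully home with its shoulder on the plate. Leave the concentrate bottle and the scrubbing brush where they are.

Things in the scene. Friction and masses are not known exactly. Their poses are not given: they have to be found in the camera images.
- beaker_small: smallest white dosing beaker, loose, mouth up on a dark mat 3 thick. 51 high, 15 to 50 g. Origin: centre of its underside, z up. Foot tapers from diameter 21 at the bottom to 28 at height 24; there a flat shoulder steps out to a straight round wall, outer diameter 37 up to the open rim: grip it across this wall, above the shoulder.
- beaker_medium: second smallest white dosing beaker, loose, mouth up on a dark mat 3 thick. 57 high, 15 to 50 g. Origin: centre of its underside, z up. Foot tapers from diameter 31 at the bottom to 38 at height 30; there a flat shoulder steps out to a straight round wall, outer diameter 47 up to the open rim: grip it across this wall, above the shoulder.
- beaker_large: second largest white dosing beaker, loose, mouth up on a dark mat 3 thick. 63 high, 15 to 50 g. Origin: centre of its underside, z up. Foot tapers from diameter 41 at the bottom to 48 at height 36; there a flat shoulder steps out to a straight round wall, outer diameter 57 up to the open rim: grip it across this wall, above the shoulder.
- beaker_jumbo: largest white dosing beaker, loose, mouth up on a dark mat 3 thick. 69 high, 15 to 50 g. Origin: centre of its underside, z up. Foot tapers from diameter 51 at the bottom to 58 at height 42; there a flat shoulder steps out to a straight round wall, outer diameter 67 up to the open rim: grip it across this wall, above the shoulder.
- seat_small: smallest opening in the rack's plate, diameter 31, black edge, for the 37 mm wide beaker (home when its shoulder rests on the plate, underside 24 below this origin). Origin: opening's centre in the plate's upper face, 56 above the table; z up, x along the row towards larger openings, -100.5 from the rack's middle. Steel bench rack, fixed: 284 long, 92 wide, plate 4.
- seat_medium: second smallest opening in the rack's plate, diameter 41, black edge, for the 47 mm wide beaker (home when its shoulder rests on the plate, underside 30 below this origin). Origin: opening's centre in the plate's upper face, 56 above the table; z up, x along the row towards larger openings, -44.5 from the rack's middle.
- seat_large: second largest opening in the rack's plate, diameter 51, black edge, for the 57 mm wide beaker (home when its shoulder rests on the plate, underside 36 below this origin). Origin: opening's centre in the plate's upper face, 56 above the table; z up, x along the row towards larger openings, 21.5 from the rack's middle.
- seat_jumbo: largest opening in the rack's plate, diameter 61, black edge, for the 67 mm wide beaker (home when its shoulder rests on the plate, underside 42 below this origin). Origin: opening's centre in the plate's upper face, 56 above the table; z up, x along the row towards larger openings, 97.5 from the rack's middle.
- concentrate: bystander: white cylindrical concentrate bottle with a blue cap, 56 across, 190 high, standing loose between rack and mat. Origin: centre of its underside, z up.
- brush: bystander: scrubbing brush with a wooden back, 61 x 154 x 46, lying loose between rack and mat near the front edge. Origin: centre of its underside, its length along its y.

How it is judged:
At the end, for the whole second after the job is handed in: Each beaker hangs in its own opening: axis within 8 mm of the opening's centre, shoulder on the plate within 3 mm in height, upright within 0.09 rad, and at rest (horizontal distance between beaker_small and seat_small below 0.008 m and z of beaker_small in the frame of seat_small between -0.027 and -0.021 m and angle between each of beaker_small, beaker_medium, beaker_large, beaker_jumbo's own z axis and vertical below 0.09 rad and linear speed of each of beaker_small, beaker_medium, beaker_large, beaker_jumbo below 0.02 m/s and horizontal distance between beaker_medium and seat_medium below 0.008 m and z of beaker_medium in the frame of seat_medium between -0.033 and -0.027 m and horizontal distance between beaker_large and seat_large below 0.008 m and z of beaker_large in the frame of seat_large between -0.039 and -0.033 m and horizontal distance between beaker_jumbo and seat_jumbo below 0.008 m and z of beaker_jumbo in the frame of seat_jumbo between -0.045 and -0.039 m); the robot touches nothing.
It fails at once if the concentrate bottle is moved by more than 25 mm or tipped over (distance of concentrate from where it was at the start of the episode above 0.025 m or angle between concentrate's own z axis and vertical above 0.4 rad).
It fails at once if the scrubbing brush is moved by more than 25 mm (distance of brush from where it was at the start of the episode above 0.025 m).
It also fails if it takes over 112 s, if anything falls off the work surface, if the arm or the gripper's body presses on something with over 40 N, if the wrist force passes 120 N, or if a joint passes its speed limit or range.

## Working session

There is one attempt and no reset: what is moved stays moved. The work goes in short steps, Python scripts to look and compute and a shell command to move; the robot and the scene stay as the last step left them, time stands still between calls to the robot, and variables do not carry over. Pictures are saved under pics/ and viewed, at most 14 in all, crops included, and the job is handed in when it is done.

```bash
ls; mkdir -p pics; python3 - <<'E'
from station import arm
import cv2,numpy as np
for n in("scene","top"):
    cv2.imwrite(f"pics/{n}0.png",arm.camera(n)); m=arm.camera_model(n); print(n,m)
s=arm.observe(); print(s["time"],s["position"],s["tcp_rot"],s["finger_gap"])
print(arm.camera_model("wrist"))
E
```

```text
jog.py
pics
station.py
scene {'camera_matrix': array([[425.14486838,   0.        , 317.93553814],
       [  0.        , 425.14486838, 200.07719349],
       [  0.        ,   0.        ,   1.        ]]), 'origin': array([ 0.02789305, -0.66617242,  0.86664301]), 'attitude': array([-2.24311077,  0.81626264, -0.31288772])}
top {'camera_matrix': array([[436.07834776,   0.        , 323.85828769],
       [  0.        , 436.07834776, 201.16727115],
       [  0.        ,   0.        ,   1.        ]]), 'origin': array([ 0.4134654 , -0.05360667,  1.03708801]), 'attitude': array([-2.10899676,  2.16466565, -0.12377073])}
0.1 [0.12885869 0.53401644 0.23032188] [-0.3709797  -3.11943286  0.00335841] 0.9974269921271799
{'camera_matrix': array([[339.44533677,   0.        , 319.15300284],
       [  0.        , 339.44533677, 199.77608087],
       [  0.        ,   0.        ,   1.        ]]), 'origin': array([0.06291274, 0.55036885, 0.37407081]), 'attitude': array([2.29324351, 1.80740277, 0.23866255])}
```

View pics/scene0.png

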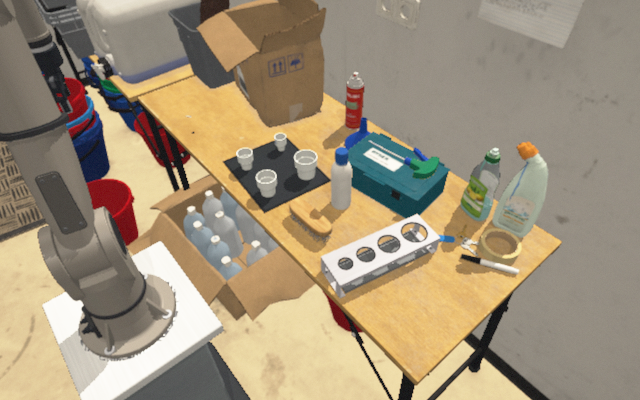

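View pics/top0.png

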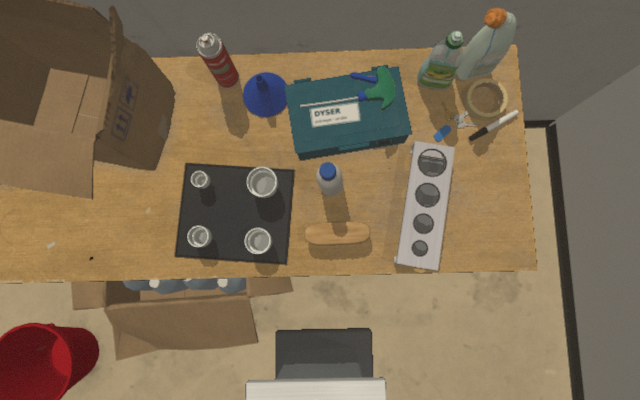

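The scene and top views show the mat with four beakers (top view px: (200,180), (262,182), (199,236), (258,240)), the brush (337,233), the bottle (330,180) and the rack on the right. Its openings run from small at (420,248) to jumbo at (432,162). Next I'll enlarge crops.

```bash
cat > h.py <<'E'
from station import arm
import cv2,numpy as np
from scipy.spatial.transform import Rotation as R
def ray(m,uv):
    K=m["camera_matrix"];d=np.linalg.solve(K,[uv[0],uv[1],1.]);return np.array(m["origin"]),R.from_rotvec(m["attitude"]).apply(d)
def at(m,uv,z):
    o,d=ray(m,uv);return o+d*(z-o[2])/d[2]
def proj(m,p):
    c=R.from_rotvec(m["attitude"]).inv().apply(np.array(p)-m["origin"]);q=m["camera_matrix"]@c.T if c.ndim==1 else c@m["camera_matrix"].T
    return (q/q[2])[:2] if c.ndim==1 else q[:,:2]/q[:,2:]
def tri(ms,uvs):
    A=np.zeros((3,3));b=np.zeros(3);L=[]
    for m,uv in zip(ms,uvs):
        o,d=ray(m,uv);d/=np.linalg.norm(d);P=np.eye(3)-np.outer(d,d);A+=P;b+=P@o;L.append((P,o))
    x=np.linalg.solve(A,b);return x,[float(np.linalg.norm(P@(x-o))) for P,o in L]
def toolmove(target,yaw=None):
    s=arm.observe();r=R.from_rotvec(s["tcp_rot"]);return r.inv().apply(np.array(target)-s["position"])
E
python3 - <<'E'
import cv2,numpy as np
t=cv2.imread("pics/top0.png");s=cv2.imread("pics/scene0.png")
def crop(i,x,y,w,h,k):return cv2.resize(i[y:y+h,x:x+w],None,fx=k,fy=k,interpolation=cv2.INTER_CUBIC)
cv2.imwrite("pics/topA.png",np.hstack([crop(t,170,155,130,120,4),crop(t,390,135,70,120,4)]))
cv2.imwrite("pics/sceA.png",np.hstack([crop(s,225,125,110,90,4),crop(s,320,210,90,90,4)]) )
E
```

```text
(no output)
```

View pics/topA.png

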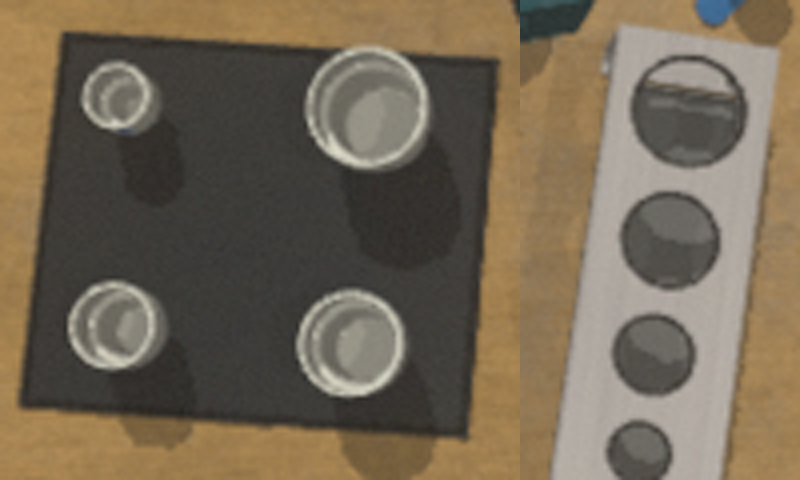

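View pics/sceA.png

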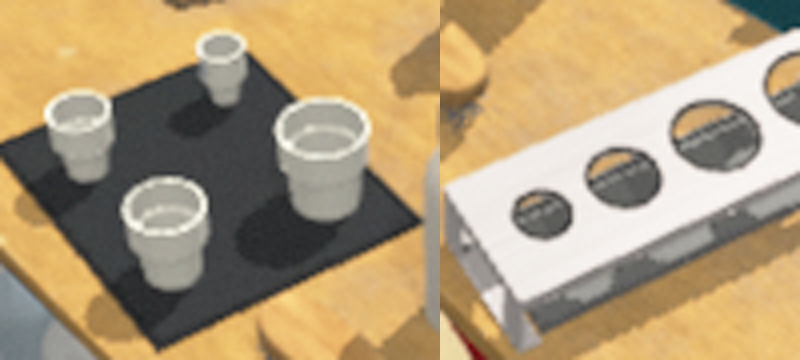

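Read from the crops: rim centres in topA are small (117,96), medium (114,325), large (351,343) and jumbo (368,108). The openings are at (639,452), (654,355), (670,240) and (689,111). In sceA the rims are at (222,47), (80,110), (165,207) and (322,130), and the openings at (542,214), (624,178) and (715,136).

```bash
cat > a.py <<'E'
from h import *
T=arm.camera_model("top");S=arm.camera_model("scene")
f=lambda p,x,y:((p[0]+.5)/4-.5+x,(p[1]+.5)/4-.5+y)
B={"small":((117,96),(222,47),.054),"medium":((114,325),(80,110),.060),"large":((351,343),(165,207),.066),"jumbo":((368,108),(322,130),.072)}
for n,(a,b,z) in B.items():
    ua,ub=f(a,170,155),f(b,225,125);x,r=tri([T,S],[ua,ub]);print(n,x.round(4),np.round(r,4),"known z:",at(T,ua,z).round(4),at(S,ub,z).round(4))
Q={"small":((119,452),(102,214)),"medium":((134,355),(184,178)),"large":((150,240),(275,136)),"jumbo":((169,111),None)}
for n,(a,b) in Q.items():
    ua=f(a,390,135);print(n,at(T,ua,.056).round(4),end=" ")
    if b: ub=f(b,320,210);x,r=tri([T,S],[ua,ub]);print(x.round(4),np.round(r,4),at(S,ub,.056).round(4))
print()
print("bottle",at(T,(328,171),.19),"brush",at(T,(337,232),.046))
s=arm.observe();print(R.from_rotvec(s["tcp_rot"]).as_matrix().round(3))
m=arm.camera_model("wrist");r=R.from_rotvec(s["tcp_rot"]);print("cam in tool",r.inv().apply(m["origin"]-s["position"]),(r.inv()*R.from_rotvec(m["attitude"])).as_matrix().round(3))
E
python3 a.py
```

```text
small [0.6161 0.2564 0.0514] [0.0024 0.0024] known z: [0.6135 0.2569 0.054 ] [0.6162 0.2522 0.054 ]
medium [0.4828 0.2531 0.0605] [0.0023 0.0023] known z: [0.4809 0.2546 0.06  ] [0.485  0.2522 0.06  ]
large [0.4685 0.1189 0.0632] [0.0017 0.0017] known z: [0.467  0.1193 0.066 ] [0.4684 0.1152 0.066 ]
jumbo [0.601  0.1079 0.0682] [0.0017 0.0017] known z: [0.5988 0.1082 0.072 ] [0.5998 0.1034 0.072 ]
small [ 0.4422 -0.241   0.056 ] [ 0.4431 -0.242   0.0538] [0.001 0.001] [ 0.4428 -0.2437  0.056 ]
medium [ 0.496  -0.2523  0.056 ] [ 0.4975 -0.2537  0.0535] [0.0015 0.0015] [ 0.4975 -0.2557  0.056 ]
large [ 0.561 -0.265  0.056] [ 0.5624 -0.2664  0.0528] [0.0012 0.0012] [ 0.5615 -0.2685  0.056 ]
jumbo [ 0.6352 -0.28    0.056 ] 
bottle [ 0.59365914 -0.04364768  0.19      ] brush [ 0.48241133 -0.05878709  0.046     ]
[[-0.972  0.235 -0.   ]
 [ 0.235  0.972 -0.002]
 [-0.    -0.002 -1.   ]]
cam in tool [ 6.79305996e-02  1.21563026e-04 -1.43754803e-01] [[ 0.    -0.965 -0.264]
 [ 1.     0.001 -0.001]
 [ 0.002 -0.264  0.965]]
```

Triangulated heights agree with the text. The tool's yaw is already almost square to the row. I'll refine with the wrist camera over the mat, then over the rack.

The manual's scale: shifts go in shares of 62.5 mm and turns go in shares of 2 rad. Converting my numbers, -0.053 m is -0.848, -0.027 m is -0.432.

```bash
python3 jog.py '[[[-0.848,-0.432,-0.032,0,0,0],[-0.848,-0.432,-0.032,0,0,0],[-0.848,-0.432,-0.032,0,0,0],[-0.848,-0.432,-0.032,0,0,0],[-0.848,-0.432,-0.032,0,0,0],[-0.848,-0.432,-0.032,0,0,0],[-0.848,-0.432,-0.032,0,0,0],[-0.848,-0.432,-0.032,0,0,0]]]' 1.0
python3 jog.py '[[[0,0,0,0,0,0],[0,0,0,0,0,0],[0,0,0,0,0,0]]]'
cat > snap.py <<'E'
import sys,pickle;from h import *
n=sys.argv[1];s=arm.observe();m=arm.camera_model("wrist");im=arm.camera("wrist");cv2.imwrite(f"pics/{n}.png",im);pickle.dump((s,m),open(f"pics/{n}.pkl","wb"));print(s["time"],s["position"],s["tcp_rot"])
E
python3 snap.py w1
```

```text
time: 1.1
position: [0.4914, 0.224, 0.247]
tcp_rot: [-0.37, -3.119, -0.0]
wrist_force: [-0.1, 0.5, 0.4]
finger_gap: 1.001
finger_force: 0.0
time: 1.48
position: [0.4892, 0.227, 0.2469]
tcp_rot: [-0.366, -3.119, -0.001]
wrist_force: [-0.8, 0.8, -0.3]
finger_gap: 1.0
finger_force: 0.0
1.475 [0.48916055 0.22697509 0.2469279 ] [-3.65660914e-01 -3.11879935e+00 -6.35338601e-04]
```

View pics/w1.png

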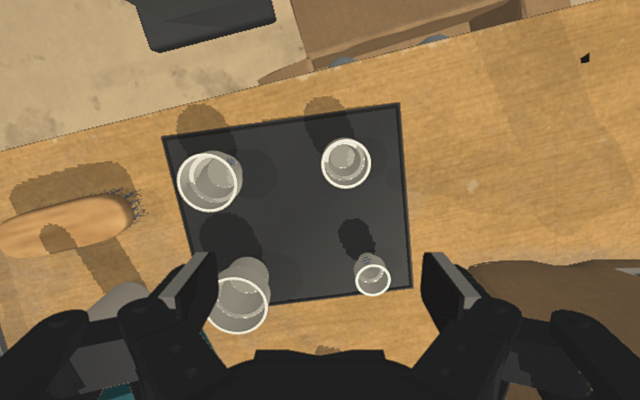

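Wrist view: rims at large (208,182.5), medium (346,163.5), small (373,280), and jumbo (239,304) partly hidden. Next is a view over the rack, travelling above the bottle.

Converted, -0.058 m is -0.928, -0.009 m is -0.144.

```bash
python3 jog.py '[[[-0.144,-0.928,0,0,0,0],[-0.144,-0.928,0,0,0,0],[-0.144,-0.928,0,0,0,0],[-0.144,-0.928,0,0,0,0],[-0.144,-0.928,0,0,0,0],[-0.144,-0.928,0,0,0,0],[-0.144,-0.928,0,0,0,0],[-0.144,-0.928,0,0,0,0]]]' 
python3 jog.py '[[[0,0,0,0,0,0],[0,0,0,0,0,0],[0,0,0,0,0,0]]]' | head -3
python3 snap.py w2; python3 - <<'E'
from h import *
import pickle
s,m=pickle.load(open("pics/w1.pkl","rb"))
for n,uv,z in(("small",(373,280),.054),("medium",(346,163.5),.06),("large",(208,182.5),.066),("jumbo",(239,304),.072)):print(n,at(m,uv,z).round(4))
E
```

```text
time: 2.52
position: [0.452, -0.2428, 0.2476]
tcp_rot: [0.365, 3.119, 0.002]
wrist_force: [1.1, -0.2, 0.1]
finger_gap: 1.002
finger_force: 0.0
time: 2.9
position: [0.4526, -0.2401, 0.2471]
tcp_rot: [-0.364, -3.12, -0.002]
2.9 [ 0.45263221 -0.24006846  0.24712043] [-3.63845696e-01 -3.12043286e+00 -2.41192342e-03]
small [0.6149 0.2576 0.054 ]
medium [0.481  0.2557 0.06  ]
large [0.4671 0.1201 0.066 ]
jumbo [0.5996 0.1129 0.072 ]
```

View pics/w2.png

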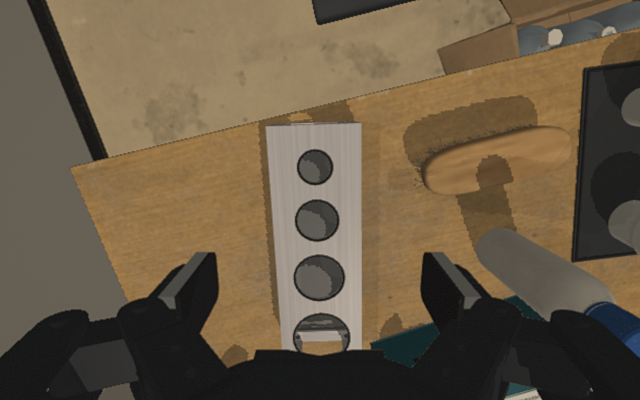

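Openings in w2: small (315,167), medium (316.5,220), large (319,277.5), jumbo (321.5,337), with its lower edge near the gripper body. Combining views:

```bash
python3 - <<'E'
from h import *
import pickle
s,m=pickle.load(open("pics/w2.pkl","rb"));m1=pickle.load(open("pics/w1.pkl","rb"))[1]
T=arm.camera_model("top");f=lambda p,x,y:((p[0]+.5)/4-.5+x,(p[1]+.5)/4-.5+y)
W=[(315,167),(316.5,220),(319,277.5),(321.5,337)];Q=[(119,452),(134,355),(150,240),(169,111)];L=np.array([-.1005,-.0445,.0215,.0975])
P=[];
for w,q in zip(W,Q):
    u=f(q,390,135);x,r=tri([m,T],[w,u]);a=at(m,w,.056);b=at(T,u,.056);print(a.round(4),b.round(4),"tri",x.round(4),np.round(r,4));P+= [(a+b)/2]
P=np.array(P)
A=np.c_[np.ones(4),L]
for sl in (slice(0,4),slice(0,3)):
    c=np.linalg.lstsq(A[sl],P[sl,:2],rcond=None)[0];d=c[1]/np.linalg.norm(c[1]);mid=(P[sl,:2]-np.outer(L[sl],d)).mean(0);print("row dir deg",np.degrees(np.arctan2(d[1],d[0])),np.linalg.norm(c[1]));print((mid+np.outer(L,d)).round(4))
B=dict(small=((117,96),(373,280)),medium=((114,325),(346,163.5)),large=((351,343),(208,182.5)),jumbo=((368,108),(239,304)))
for n,(t,w) in B.items():
    x,r=tri([T,m1],[f(t,170,155),w]);print(n,x.round(4),np.round(r,4))
E
```

```text
[ 0.4418 -0.2418  0.056 ] [ 0.4422 -0.241   0.056 ] tri [ 0.4424 -0.242   0.0514] [0.0001 0.0001]
[ 0.4962 -0.2533  0.056 ] [ 0.496  -0.2523  0.056 ] tri [ 0.4963 -0.2529  0.0551] [0.0005 0.0005]
[ 0.5612 -0.2659  0.056 ] [ 0.561 -0.265  0.056] tri [ 0.5611 -0.2655  0.0558] [0.0005 0.0005]
[ 0.6355 -0.2805  0.056 ] [ 0.6352 -0.28    0.056 ] tri [ 0.6352 -0.2802  0.0563] [0.0003 0.0003]
row dir deg -11.318182028432782 0.9968791209606553
[[ 0.4415 -0.2415]
 [ 0.4964 -0.2525]
 [ 0.5611 -0.2655]
 [ 0.6356 -0.2804]]
row dir deg -11.394794555348744 0.9961648677121935
[[ 0.4416 -0.2415]
 [ 0.4965 -0.2526]
 [ 0.5612 -0.2656]
 [ 0.6357 -0.2806]]
small [0.6137 0.257  0.0553] [0.0007 0.0007]
medium [0.4813 0.2557 0.0566] [0.0003 0.0003]
large [0.4672 0.1196 0.0646] [0.0001 0.0001]
jumbo [0.6012 0.11   0.0665] [0.0016 0.0016]
```

Views agree within about 1 mm. Starting with beaker_large.

Converted, -0.034 rad / 2 = -0.017.

```bash
cat > to.py <<'E'
import sys;from h import *
t=list(map(float,sys.argv[1:4]));s=arm.observe();r=R.from_rotvec(s["tcp_rot"]);y=r.as_matrix()[:,1]
print("t",s["time"],"pos",np.round(s["position"],4),"delta",toolmove(t).round(4),"yaw y",np.degrees(np.arctan2(y[1],y[0])).round(2),"tilt",np.round(r.as_matrix()[:,2],4),"gap",round(s["finger_gap"],3),"F",np.round(s["wrist_force"],1))
E
python3 jog.py '[[[0,0,0,0,0,-0.017],[0,0,0,0,0,0]]]' |head -3; python3 to.py .467 .1197 .13
```

```text
time: 3.2
position: [0.4519, -0.242, 0.2473]
tcp_rot: [0.315, 3.126, 0.0]
t 3.2 pos [ 0.4519 -0.242   0.2473] delta [0.0575 0.3574 0.1174] yaw y 78.49 tilt [ 2.e-04  2.e-04 -1.e+00] gap 0.998 F [-0.2  0.2  0.1]
```

Converted, 0.051 m is 0.816, 0.04 m is 0.64.

```bash
python3 jog.py '[[[0.128,0.816,0.064,0,0,0],[0.128,0.816,0.064,0,0,0],[0.128,0.816,0.064,0,0,0],[0.128,0.816,0.16,0,0,0],[0.128,0.816,0.32,0,0,0],[0.128,0.816,0.56,0,0,0],[0.152,0.816,0.64,0,0,0],[0,0,0,0,0,0]]]' |head -2; python3 to.py .467 .1197 .0385
```

```text
time: 4.2
position: [0.4637, 0.1212, 0.1289]
t 4.2 pos [0.4637 0.1212 0.1289] delta [-0.0042 -0.0007  0.0904] yaw y 78.94 tilt [-7.3e-03 -1.0e-04 -1.0e+00] gap 0.996 F [-0.9 -0.7  0.9]
```

Converted, 0.03 m is 0.48.

```bash
python3 jog.py '[[[0,0,0.48,0,0,0],[0,0,0.48,0,0,0],[0,0,0,0,0,0],[0,0,0,0,0,0]]]' |head -2; python3 to.py .467 .1197 .0385
```

```text
time: 4.7
position: [0.4685, 0.1157, 0.0735]
t 4.7 pos [0.4685 0.1157 0.0735] delta [0.0023 0.0036 0.035 ] yaw y 78.32 tilt [ 2.4e-03  4.0e-04 -1.0e+00] gap 0.996 F [-0.4  0.4  0.3]
```

```bash
python3 jog.py '[[[0,0,0,0,0,0],[0,0,0,0,0,0],[0,0,0,0,0,0],[0,0,0,0,0,0]]]' |head -2; python3 to.py .467 .1197 .0385
```

```text
time: 5.2
position: [0.4672, 0.1163, 0.0723]
t 5.2 pos [0.4672 0.1163 0.0723] delta [0.0009 0.0033 0.0338] yaw y 78.39 tilt [ 2.e-04  2.e-04 -1.e+00] gap 1.004 F [ 0.5 -0.1 -0. ]
```

Settling takes about half a second. Descend, then close gently.

Converted, 0.017 m is 0.272, 0.0033 m is 0.0528.

```bash
python3 jog.py '[[[0.016,0.0528,0.272,0,0,0],[0,0,0.272,0,0,0],[0,0,0,0,0,0],[0,0,0,0,0,0],[0,0,0,0,0,0]]]' |head -2; python3 to.py .467 .1197 .0385
python3 jog.py '[[[0,0,0,0,0,0],[0,0,0,0,0,0],[0,0,0,0,0,0],[0,0,0,0,0,0],[0,0,0,0,0,0],[0,0,0,0,0,0],[0,0,0,0,0,0],[0,0,0,0,0,0]]]' 0.3 25; python3 to.py .467 .1197 .0385; python3 snap.py g1
```

```text
time: 5.82
position: [0.4676, 0.1198, 0.0389]
t 5.825 pos [0.4676 0.1198 0.0389] delta [ 0.0006 -0.0002  0.0004] yaw y 78.38 tilt [ 1.6e-03  6.0e-04 -1.0e+00] gap 0.998 F [ 0.2 -0.  -0. ]
time: 6.82
position: [0.4674, 0.1198, 0.0387]
tcp_rot: [0.318, 3.124, 0.001]
wrist_force: [-2.3, 0.0, 6.2]
finger_gap: 0.651
finger_force: 27.0
t 6.825 pos [0.4674 0.1198 0.0387] delta [ 0.0004 -0.0001  0.0002] yaw y 78.38 tilt [ 1.1e-03  4.0e-04 -1.0e+00] gap 0.651 F [-2.3  0.   6.2]
6.825 [0.46744941 0.11975028 0.03873526] [3.17882231e-01 3.12439054e+00 8.64656375e-04]
```

View pics/g1.png

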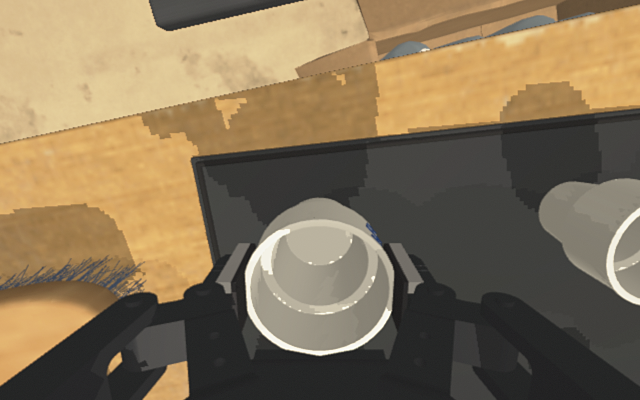

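Beaker_large is gripped upright, rim centred at about (319.5,287). Next I'll check its offset in the hand and lift.

Converted, -0.05 m is -0.8, -0.04 m is -0.64.

```bash
cat > inhand.py <<'E'
import sys,pickle;from h import *
s,m=pickle.load(open(f"pics/{sys.argv[1]}.pkl","rb"));p=at(m,(float(sys.argv[2]),float(sys.argv[3])),float(sys.argv[4]));print("rim world",p.round(4),"offset from tcp (world)",(p-s["position"]).round(4))
E
python3 inhand.py g1 319.5 287 .066
python3 jog.py '[[[0,0,-0.32,0,0,0],[0,0,-0.64,0,0,0],[0,0,-0.8,0,0,0],[0,0,-0.48,0,0,0],[0,0,0,0,0,0],[0,0,0,0,0,0]]]'; python3 to.py .5612 -.2656 .175
```

```text
rim world [0.466  0.1202 0.066 ] offset from tcp (world) [-0.0014  0.0004  0.0273]
time: 7.62
position: [0.4659, 0.1195, 0.1769]
tcp_rot: [-0.317, -3.123, 0.001]
wrist_force: [-0.0, 0.5, -1.3]
finger_gap: 0.654
finger_force: 26.8
t 7.625 pos [0.4659 0.1195 0.1769] delta [-0.1709 -0.358   0.0019] yaw y 78.39 tilt [-2.3e-03 -6.0e-04 -1.0e+00] gap 0.654 F [-0.   0.5 -1.3]
```

Converted, -0.05 m is -0.8, -0.04 m is -0.64.

```bash
python3 jog.py '[[[-0.16,-0.8,0,0,0,0],[-0.16,-0.8,0,0,0,0],[-0.16,-0.8,0,0,0,0],[-0.16,-0.8,0,0,0,0],[-0.192,-0.8,0,0,0,0],[-0.608,-0.64,0,0,0,0],[-0.64,-0.576,0.16,0,0,0],[-0.64,-0.528,0.24,0,0,0]]]' |head -2;python3 jog.py '[[[0,0,0.16,0,0,0],[0,0,0,0,0,0],[0,0,0,0,0,0],[0,0,0,0,0,0],[0,0,0,0,0,0]]]'|head -2; python3 to.py .562 -.2658 .115
```

```text
time: 8.62
position: [0.5612, -0.2674, 0.1509]
time: 9.25
position: [0.5614, -0.2656, 0.1442]
t 9.25 pos [ 0.5614 -0.2656  0.1442] delta [-0.0005 -0.0001  0.0292] yaw y 78.44 tilt [ 1.7e-03  1.0e-04 -1.0e+00] gap 0.65 F [-0.  -0.1 -1.1]
```

Converted, 0.03 m is 0.48, -0.0005 m is -0.008.

```bash
python3 jog.py '[[[-0.008,0,0.48,0,0,0],[0,0,0.48,0,0,0],[0,0,0,0,0,0],[0,0,0,0,0,0],[0,0,0,0,0,0]]]'|head -4; python3 to.py .562 -.2658 .057
```

```text
time: 9.88
position: [0.5628, -0.2671, 0.0851]
tcp_rot: [0.317, 3.122, -0.002]
wrist_force: [-0.4, -0.3, 0.0]
t 9.875 pos [ 0.5628 -0.2671  0.0851] delta [0.0011 0.0011 0.028 ] yaw y 78.39 tilt [ 0.0031 -0.0015 -1.    ] gap 0.65 F [-0.4 -0.3  0. ]
```

Foot has entered with no contact force. Going down to just above home, then release.

Converted, 0.014 m is 0.224, 0.012 m is 0.192.

```bash
python3 jog.py '[[[0.008,0.008,0.224,0,0,0],[0,0,0.192,0,0,0],[0,0,0,0,0,0],[0,0,0,0,0,0],[0,0,0,0,0,0]]]'|head -4; python3 to.py .562 -.2658 .0565
```

```text
time: 10.5
position: [0.5611, -0.2657, 0.0569]
tcp_rot: [-0.318, -3.125, -0.0]
wrist_force: [0.2, -0.1, -0.5]
t 10.5 pos [ 0.5611 -0.2657  0.0569] delta [-0.0009  0.0001  0.0004] yaw y 78.38 tilt [-4.e-04  2.e-04 -1.e+00] gap 0.651 F [ 0.2 -0.1 -0.5]
```

Converted, 0.001 m is 0.016.

```bash
python3 jog.py '[[[0,0,0.016,0,0,0],[0,0,0,0,0,0],[0,0,0,0,0,0]]]'|head -4; python3 jog.py '[[[0,0,0,0,0,0],[0,0,0,0,0,0],[0,0,0,0,0,0],[0,0,0,0,0,0],[0,0,0,0,0,0],[0,0,0,0,0,0]]]' 1.0; python3 jog.py '[[[0,0,-0.48,0,0,0],[0,0,-0.8,0,0,0],[0,0,-0.8,0,0,0],[0,0,0,0,0,0],[0,0,0,0,0,0]]]'|head -4; python3 to.py .47 -.14 .19; python3 snap.py p1
```

```text
time: 10.88
position: [0.5612, -0.2657, 0.0562]
tcp_rot: [0.318, 3.125, 0.0]
wrist_force: [0.9, -0.5, 0.2]
time: 11.62
position: [0.5612, -0.2657, 0.0561]
tcp_rot: [-0.318, -3.125, -0.0]
wrist_force: [0.3, 0.4, 0.6]
finger_gap: 0.998
finger_force: 0.0
time: 12.25
position: [0.5609, -0.2654, 0.1857]
tcp_rot: [-0.318, -3.125, -0.001]
wrist_force: [0.4, -0.1, -0.4]
t 12.25 pos [ 0.5609 -0.2654  0.1857] delta [ 0.1143  0.1046 -0.0042] yaw y 78.39 tilt [-5.e-04  7.e-04 -1.e+00] gap 1.0 F [ 0.4 -0.1 -0.4]
12.25 [ 0.56092495 -0.26543095  0.18567019] [-3.17733366e-01 -3.12489226e+00 -9.82393032e-04]
```

View pics/p1.png

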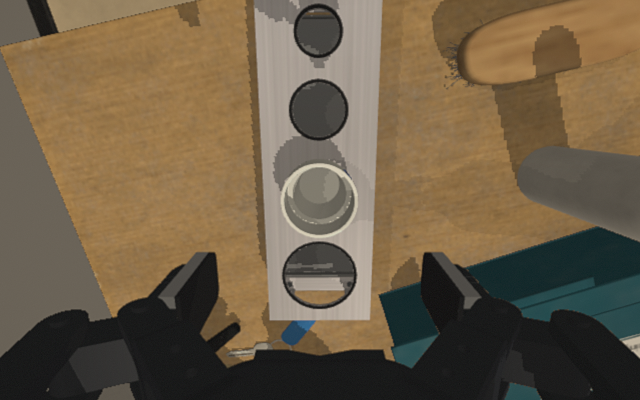

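Beaker_large sits level in its opening at (319,200), and the jumbo opening is clear at (319.5,275). Next is the jumbo beaker.

Converted, 0.05 m is 0.8, 0.045 m is 0.72.

```bash
python3 inhand.py p1 319 200 .083;python3 inhand.py p1 319.5 275 .056; python3 jog.py '[[[0.64,0.56,0,0,0,0],[0.64,0.56,0,0,0,0],[0.544,0.64,0,0,0,0],[0.16,0.8,0,0,0,0],[0.16,0.8,0,0,0,0],[0.16,0.8,0,0,0,0],[0.16,0.8,0,0,0,0],[0.16,0.72,0,0,0,0]]]' |head -2;python3 jog.py '[[[-0.672,0.128,0.16,0,0,0],[-0.672,0.128,0.32,0,0,0],[-0.672,0.128,0.48,0,0,0],[0,0,0,0,0,0],[0,0,0,0,0,0],[0,0,0,0,0,0],[0,0,0,0,0,0]]]'|head -2; python3 to.py .5992 .109 .043
```

```text
rim world [ 0.5605 -0.2656  0.083 ] offset from tcp (world) [-0.0004 -0.0002 -0.1027]
rim world [ 0.6355 -0.2806  0.056 ] offset from tcp (world) [ 0.0746 -0.0152 -0.1297]
time: 13.3
position: [0.4705, 0.117, 0.1844]
time: 14.18
position: [0.6002, 0.1136, 0.1278]
t 14.175 pos [0.6002 0.1136 0.1278] delta [ 0.0002 -0.0048  0.0848] yaw y 78.41 tilt [ 0.0022  0.0014 -1.    ] gap 0.997 F [ 0.7 -0.7 -0.3]
```

Converted, 0.02 m is 0.32, -0.005 m is -0.08.

```bash
python3 jog.py '[[[0,-0.08,0.32,0,0,0],[0,0,0,0,0,0],[0,0,0,0,0,0],[0,0,0,0,0,0]]]'|head -2; python3 to.py .5992 .109 .043
```

```text
time: 14.68
position: [0.5999, 0.1087, 0.1072]
t 14.675 pos [0.5999 0.1087 0.1072] delta [0.0009 0.0001 0.0642] yaw y 78.41 tilt [ 1.8e-03  7.0e-04 -1.0e+00] gap 1.004 F [-0.4  0.6 -0.4]
```

```bash
python3 snap.py j1; python3 - <<'E'
from h import *
import pickle
s,m=pickle.load(open("pics/j1.pkl","rb"));im=cv2.imread("pics/j1.png")
# expected rim circle pixels for scanned centres; maximise edge-brightness
g=cv2.cvtColor(im,cv2.COLOR_BGR2GRAY).astype(np.float32);t=np.linspace(0,2*np.pi,180)
best=[]
for x in np.arange(.588,.612,.0005):
  for y in np.arange(.098,.122,.0005):
    v=[]
    for r in(.0325,.0355):
      p=proj(m,np.c_[x+r*np.cos(t),y+r*np.sin(t),np.full(180,.072)]).astype(np.float32);ok=(p[:,1]<345)
      v.append(cv2.remap(g,p[ok,0],p[ok,1],cv2.INTER_LINEAR).mean())
    best.append((v[0]-v[1],x,y))
print(sorted(best)[-4:])
E
```

```text
14.675 [0.59991715 0.10867442 0.10720507] [3.17076792e-01 3.12379498e+00 1.38006173e-03]
[(np.float32(121.30431), np.float64(0.5999999999999986), np.float64(0.10850000000000001)), (np.float32(121.60039), np.float64(0.6004999999999986), np.float64(0.10800000000000001)), (np.float32(124.9205), np.float64(0.6009999999999985), np.float64(0.10850000000000001)), (np.float32(126.81491), np.float64(0.6004999999999986), np.float64(0.10850000000000001))]
```

The rim fit puts the jumbo beaker at (0.6005, 0.1085), right under the tool.

Converted, 0.032 m is 0.512.

```bash
python3 jog.py '[[[0,0,0.512,0,0,0],[0,0,0.512,0,0,0],[0,0,0,0,0,0],[0,0,0,0,0,0],[0,0,0,0,0,0]]]' |head -4; python3 to.py .6005 .1085 .043
python3 jog.py '[[[0,0,0,0,0,0],[0,0,0,0,0,0],[0,0,0,0,0,0],[0,0,0,0,0,0],[0,0,0,0,0,0],[0,0,0,0,0,0]]]' 0.4 25; python3 to.py .6005 .1085 .043
```

```text
time: 15.35
position: [0.6009, 0.1084, 0.0441]
tcp_rot: [0.318, 3.122, 0.002]
wrist_force: [-0.1, -0.4, -0.5]
t 15.35 pos [0.6009 0.1084 0.0441] delta [0.0004 0.     0.0011] yaw y 78.39 tilt [ 3.6e-03  7.0e-04 -1.0e+00] gap 0.998 F [-0.1 -0.4 -0.5]
time: 16.1
position: [0.6005, 0.1084, 0.0437]
tcp_rot: [0.317, 3.123, 0.002]
wrist_force: [-0.1, 0.0, 5.9]
finger_gap: 0.781
finger_force: 28.4
t 16.1 pos [0.6005 0.1084 0.0437] delta [-0.      0.0001  0.0007] yaw y 78.39 tilt [ 2.7e-03  7.0e-04 -1.0e+00] gap 0.781 F [-0.1  0.   5.9]
```

Converted, -0.05 m is -0.8, -0.045 m is -0.72.

```bash
python3 jog.py '[[[0,0,-0.48,0,0,0],[0,0,-0.8,0,0,0],[0,0,-0.8,0,0,0],[0.672,-0.144,-0.32,0,0,0],[0.672,-0.144,0,0,0,0],[0.688,-0.128,0,0,0,0],[-0.08,-0.72,0,0,0,0],[-0.16,-0.8,0,0,0,0]]]' |head -2;python3 jog.py '[[[-0.16,-0.8,0,0,0,0],[-0.16,-0.8,0,0,0,0],[-0.32,-0.8,0,0,0,0],[-0.72,-0.56,0,0,0,0],[-0.768,-0.544,0,0,0,0],[-0.8,-0.48,0.16,0,0,0],[0,0,0,0,0,0],[0,0,0,0,0,0]]]'|head -2; python3 to.py .6355 -.2805 .12
```

```text
time: 17.1
position: [0.4644, 0.0126, 0.1921]
time: 18.1
position: [0.5937, -0.2682, 0.1813]
t 18.1 pos [ 0.5937 -0.2682  0.1813] delta [-0.0436 -0.0036  0.0612] yaw y 78.36 tilt [-2.e-03  9.e-04 -1.e+00] gap 0.779 F [0.4 0.4 0.3]
```

Converted, -0.022 m is -0.352, 0.02 m is 0.32.

```bash
python3 jog.py '[[[-0.352,-0.032,0.24,0,0,0],[-0.352,-0.0256,0.24,0,0,0],[0,0,0.32,0,0,0],[0,0,0,0,0,0],[0,0,0,0,0,0],[0,0,0,0,0,0],[0,0,0,0,0,0]]]' |head -2; python3 to.py .6355 -.2805 .085; python3 snap.py j2
```

```text
time: 18.98
position: [0.637, -0.281, 0.1333]
t 18.975 pos [ 0.637  -0.281   0.1333] delta [0.0017 0.0002 0.0483] yaw y 78.39 tilt [ 1.7e-03 -5.0e-04 -1.0e+00] gap 0.778 F [-0.9 -0.1  0.3]
18.975 [ 0.63701915 -0.28099599  0.1333249 ] [ 3.17655176e-01  3.12376143e+00 -5.09885537e-04]
```

View pics/j2.png

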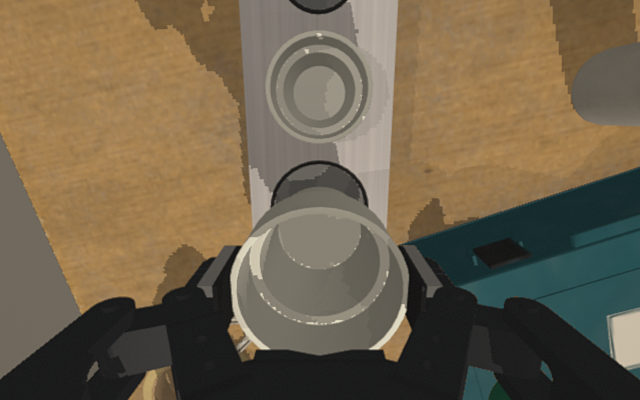

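Jumbo held upright, rim centre about (320,285); opening just below it at about (320,200).

Converted, 0.026 m is 0.416, 0.024 m is 0.384.

```bash
python3 inhand.py j2 320 285 .1616; python3 jog.py '[[[0.024,0,0.416,0,0,0],[0,0,0.384,0,0,0],[0,0,0,0,0,0],[0,0,0,0,0,0],[0,0,0,0,0,0],[0,0,0,0,0,0]]]' |head -4; python3 to.py .6355 -.2805 .057
```

```text
rim world [ 0.6342 -0.2801  0.1616] offset from tcp (world) [-0.0028  0.0009  0.0283]
time: 19.77
position: [0.6358, -0.2809, 0.0832]
tcp_rot: [0.318, 3.124, -0.001]
wrist_force: [0.5, -0.2, -0.2]
t 19.775 pos [ 0.6358 -0.2809  0.0832] delta [0.0004 0.0003 0.0262] yaw y 78.39 tilt [ 1.6e-03 -7.0e-04 -1.0e+00] gap 0.781 F [ 0.5 -0.2 -0.2]
```

Converted, 0.014 m is 0.224, -0.001 m is -0.016.

```bash
python3 jog.py '[[[-0.016,0,0.224,0,0,0],[0,0,0.208,0,0,0],[0,0,0,0,0,0],[0,0,0,0,0,0],[0,0,0,0,0,0],[0,0,0,0,0,0]]]' |head -4; python3 to.py .6365 -.2805 .055
```

```text
time: 20.52
position: [0.6361, -0.2807, 0.0548]
tcp_rot: [-0.318, -3.125, -0.0]
wrist_force: [-0.4, -1.0, -0.5]
t 20.525 pos [ 0.6361 -0.2807  0.0548] delta [-0.0004  0.0003 -0.0002] yaw y 78.38 tilt [-4.e-04  2.e-04 -1.e+00] gap 0.782 F [-0.4 -1.  -0.5]
```

Converted, -0.055 m is -0.88, -0.02 m is -0.32.

```bash
python3 jog.py '[[[0,0,0,0,0,0],[0,0,0,0,0,0],[0,0,0,0,0,0],[0,0,0,0,0,0],[0,0,-0.32,0,0,0],[0,0,-0.88,0,0,0],[0,0,-0.88,0,0,0],[0,0,0,0,0,0]]]' 1.0|sed -n '1,2p;4,5p'; python3 jog.py '[[[0.8,0.408,0,0,0,0],[0.8,0.408,0,0,0,0],[0.8,0.408,0,0,0,0],[0.8,0.408,0,0,0,0],[0.112,0.784,0,0,0,0],[0.112,0.784,0,0,0,0],[0.112,0.784,0,0,0,0],[0.112,0.784,0,0,0,0]]]'|head -2; python3 to.py .481 .255 .12
```

```text
time: 21.52
position: [0.6393, -0.2835, 0.1939]
wrist_force: [-0.1, -0.3, 0.6]
finger_gap: 1.0
time: 22.52
position: [0.4728, 0.0584, 0.1858]
t 22.525 pos [0.4728 0.0584 0.1858] delta [0.0316 0.1941 0.0659] yaw y 78.36 tilt [ 1.e-03  7.e-04 -1.e+00] gap 0.998 F [ 0.3 -0.2 -0.3]
```

Converted, 0.048 m is 0.768, 0.03 m is 0.48.

```bash
python3 jog.py '[[[0.128,0.768,0,0,0,0],[0.128,0.768,0.32,0,0,0],[0.128,0.768,0.48,0,0,0],[0.128,0.768,0.48,0,0,0],[0,0,0,0,0,0],[0,0,0,0,0,0],[0,0,0,0,0,0],[0,0,0,0,0,0]]]'|head -2; python3 to.py .481 .2552 .034; python3 snap.py m1
cat > rim.py <<'E'
import sys,pickle;from h import *
n,x0,y0,R0,z=sys.argv[1],*map(float,sys.argv[2:6]);s,m=pickle.load(open(f"pics/{n}.pkl","rb"));g=cv2.cvtColor(cv2.imread(f"pics/{n}.png"),cv2.COLOR_BGR2GRAY).astype(np.float32);t=np.linspace(0,2*np.pi,180);b=[]
for x in np.arange(x0-.012,x0+.012,.0005):
  for y in np.arange(y0-.012,y0+.012,.0005):
    v=[]
    for r in(R0-.001,R0+.002):
      p=proj(m,np.c_[x+r*np.cos(t),y+r*np.sin(t),np.full(180,z)]).astype(np.float32);p=p[p[:,1]<345];v.append(cv2.remap(g,p[:,0],p[:,1],cv2.INTER_LINEAR).mean())
    b.append((float(v[0]-v[1]),round(x,4),round(y,4)))
print(sorted(b)[-3:])
E
python3 rim.py m1 .481 .255 .0235 .06
```

```text
time: 23.52
position: [0.4811, 0.2503, 0.1061]
t 23.525 pos [0.4811 0.2503 0.1061] delta [0.0012 0.0047 0.0721] yaw y 78.24 tilt [ 1.5e-03  7.0e-04 -1.0e+00] gap 1.001 F [-0.1 -0.2  0.7]
23.525 [0.48106983 0.25034879 0.10612986] [3.21708054e-01 3.12365540e+00 1.33965338e-03]
[(157.05270385742188, np.float64(0.482), np.float64(0.2555)), (157.53402709960938, np.float64(0.4815), np.float64(0.255)), (160.168701171875, np.float64(0.4815), np.float64(0.2555))]
```

```bash
python3 jog.py '[[[0.0112,0.08,0.576,0,0,0],[0,0,0.576,0,0,0],[0,0,0,0,0,0],[0,0,0,0,0,0],[0,0,0,0,0,0]]]' |head -4; python3 to.py .4815 .2555 .034
python3 jog.py '[[[0,0,0,0,0,0],[0,0,0,0,0,0],[0,0,0,0,0,0],[0,0,0,0,0,0],[0,0,0,0,0,0],[0,0,0,0,0,0],[0,0,0,0,0,0]]]' 0.3 25; python3 to.py .4815 .2555 .034
```

```text
time: 24.2
position: [0.4821, 0.2571, 0.0351]
tcp_rot: [0.318, 3.122, 0.004]
wrist_force: [-0.2, 0.3, -0.4]
t 24.2 pos [0.4821 0.2571 0.0351] delta [ 0.0003 -0.0017  0.001 ] yaw y 78.37 tilt [ 0.0033  0.002  -1.    ] gap 0.999 F [-0.2  0.3 -0.4]
time: 25.08
position: [0.481, 0.2568, 0.0339]
tcp_rot: [0.318, 3.125, 0.001]
wrist_force: [-1.3, -0.8, 6.8]
finger_gap: 0.547
finger_force: 25.6
t 25.075 pos [0.481  0.2568 0.0339] delta [-0.0007 -0.0011 -0.0001] yaw y 78.38 tilt [ 8.e-04  6.e-04 -1.e+00] gap 0.547 F [-1.3 -0.8  6.8]
```

```bash
python3 jog.py '[[[0,0,-0.48,0,0,0],[0,0,-0.8,0,0,0],[-0.064,-0.872,-0.8,0,0,0],[-0.128,-0.872,0,0,0,0],[-0.128,-0.872,0,0,0,0],[-0.128,-0.872,0,0,0,0],[-0.128,-0.872,0,0,0,0],[-0.128,-0.872,0,0,0,0]]]' |head -2;python3 jog.py '[[[-0.368,-0.8,0,0,0,0],[-0.368,-0.88,0,0,0,0],[-0.368,-0.88,0.16,0,0,0],[0,0,0.32,0,0,0],[0,0,0,0,0,0],[0,0,0,0,0,0],[0,0,0,0,0,0]]]'|head -2; python3 to.py .4965 -.2526 .08
```

```text
time: 26.08
position: [0.4584, -0.0656, 0.1551]
time: 26.95
position: [0.4951, -0.2337, 0.1261]
t 26.95 pos [ 0.4951 -0.2337  0.1261] delta [-0.005  -0.0183  0.0461] yaw y 78.51 tilt [ 1.6e-03  2.0e-04 -1.0e+00] gap 0.544 F [-0.1  0.2  0.3]
```

Converted, -0.018 m is -0.288, 0.01 m is 0.16.

```bash
python3 jog.py '[[[-0.08,-0.288,0.08,0,0,0],[0,0,0.16,0,0,0],[0,0,0,0,0,0],[0,0,0,0,0,0],[0,0,0,0,0,0]]]' |head -2; python3 to.py .4965 -.2526 .08; python3 snap.py m2; python3 rim.py m2 .4965 -.2526 .0235 .138
```

```text
time: 27.58
position: [0.4959, -0.2528, 0.1106]
t 27.575 pos [ 0.4959 -0.2528  0.1106] delta [-0.0006  0.0004  0.0306] yaw y 78.43 tilt [ 5.e-04  2.e-04 -1.e+00] gap 0.543 F [-0.3 -0.1  0.7]
27.575 [ 0.49587274 -0.25284677  0.11057051] [3.16517909e-01 3.12509029e+00 3.75243633e-04]
[(98.82573699951172, np.float64(0.4965), np.float64(-0.2526)), (99.38484954833984, np.float64(0.497), np.float64(-0.2531)), (99.5478744506836, np.float64(0.497), np.float64(-0.2526))]
```

Converted, 0.025 m is 0.4, 0.013 m is 0.208.

```bash
python3 jog.py '[[[0,0,0.4,0,0,0],[0,0,0.208,0,0,0],[0,0,0,0,0,0],[0,0,0,0,0,0],[0,0,0,0,0,0]]]' |head -4; python3 to.py .4965 -.2526 .057
```

```text
time: 28.25
position: [0.4962, -0.2538, 0.0732]
tcp_rot: [0.318, 3.124, -0.001]
wrist_force: [-0.5, -0.5, -0.7]
t 28.25 pos [ 0.4962 -0.2538  0.0732] delta [-0.0001  0.0013  0.0162] yaw y 78.38 tilt [ 1.6e-03 -7.0e-04 -1.0e+00] gap 0.548 F [-0.5 -0.5 -0.7]
```

Converted, 0.009 m is 0.144, 0.007 m is 0.112.

```bash
python3 jog.py '[[[0,0.016,0.144,0,0,0],[0,0,0.112,0,0,0],[0,0,0,0,0,0],[0,0,0,0,0,0],[0,0,0,0,0,0]]]' |head -4; python3 to.py .4965 -.2526 .057
```

```text
time: 28.88
position: [0.4959, -0.2523, 0.0565]
tcp_rot: [0.318, 3.125, 0.0]
wrist_force: [-2.0, 0.8, 5.7]
t 28.875 pos [ 0.4959 -0.2523  0.0565] delta [-0.0007 -0.0002 -0.0005] yaw y 78.39 tilt [ 2.e-04  3.e-04 -1.e+00] gap 0.548 F [-2.   0.8  5.7]
```

Shoulder contact at the expected height. Release and fetch the small beaker.

The manual's scale: shifts go in shares of 62.5 mm and turns go in shares of 2 rad. Converting my numbers, -0.055 m is -0.88, -0.02 m is -0.32.

```bash
python3 jog.py '[[[0,0,0,0,0,0],[0,0,0,0,0,0],[0,0,0,0,0,0],[0,0,0,0,0,0],[0,0,0,0,0,0],[0,0,-0.32,0,0,0],[0,0,-0.88,0,0,0],[0,0,-0.88,0,0,0]]]' 1.0|sed -n '1,2p;4,5p'; python3 jog.py '[[[0.24,0.8736,0,0,0,0],[0.24,0.8736,0,0,0,0],[0.24,0.8736,0,0,0,0],[0.24,0.8736,0,0,0,0],[0.24,0.8736,0,0,0,0],[0.24,0.8736,0,0,0,0],[0.24,0.8736,0,0,0,0],[0.24,0.8736,0,0,0,0]]]'|head -2;python3 jog.py '[[[-0.72,0.4592,0.32,0,0,0],[-0.72,0.4592,0.48,0,0,0],[-0.72,0.4592,0.48,0,0,0],[0,0,0,0,0,0],[0,0,0,0,0,0],[0,0,0,0,0,0],[0,0,0,0,0,0]]]'|head -2; python3 to.py .6145 .2572 .03; python3 snap.py s1;python3 rim.py s1 .6145 .2572 .0185 .054
```

```text
time: 29.88
position: [0.4954, -0.2522, 0.1874]
wrist_force: [1.0, -0.4, -0.8]
finger_gap: 1.003
time: 30.88
position: [0.4659, 0.2013, 0.1866]
time: 31.75
position: [0.6159, 0.257, 0.1092]
t 31.75 pos [0.6159 0.257  0.1092] delta [ 0.0016 -0.0003  0.0792] yaw y 78.38 tilt [ 0.0032  0.0025 -1.    ] gap 0.998 F [ 0.3  0.3 -0.2]
31.75 [0.61592211 0.25699224 0.10921641] [0.31786664 3.12250446 0.00442295]
[(152.24191284179688, np.float64(0.615), np.float64(0.2567)), (154.86376953125, np.float64(0.6145), np.float64(0.2572)), (156.67681884765625, np.float64(0.615), np.float64(0.2572))]
```

Converted, 0.04 m is 0.64, 0.038 m is 0.608.

```bash
python3 jog.py '[[[0.008,0,0.64,0,0,0],[0,0,0.608,0,0,0],[0,0,0,0,0,0],[0,0,0,0,0,0],[0,0,0,0,0,0]]]' |head -4; python3 to.py .615 .2572 .031
python3 jog.py '[[[0,0,0,0,0,0],[0,0,0,0,0,0],[0,0,0,0,0,0],[0,0,0,0,0,0],[0,0,0,0,0,0],[0,0,0,0,0,0],[0,0,0,0,0,0],[0,0,0,0,0,0]]]' 0.2 25; python3 to.py .615 .2572 .031
```

```text
time: 32.42
position: [0.6171, 0.2574, 0.0311]
tcp_rot: [0.317, 3.121, 0.004]
wrist_force: [0.5, 0.1, -0.0]
t 32.425 pos [0.6171 0.2574 0.0311] delta [ 0.002  -0.0007  0.0001] yaw y 78.39 tilt [ 0.0044  0.0018 -1.    ] gap 0.999 F [ 0.5  0.1 -0. ]
time: 33.42
position: [0.6155, 0.257, 0.0288]
tcp_rot: [0.318, 3.125, 0.001]
wrist_force: [-0.8, 0.1, 4.3]
finger_gap: 0.431
finger_force: 25.3
t 33.425 pos [0.6155 0.257  0.0288] delta [ 0.0006  0.0001 -0.0022] yaw y 78.39 tilt [ 7.e-04  3.e-04 -1.e+00] gap 0.431 F [-0.8  0.1  4.3]
```

Converted, -0.0506 m is -0.8096, -0.05 m is -0.8.

```bash
python3 jog.py '[[[0,0,-0.48,0,0,0],[0,0,-0.8,0,0,0],[0.688,-0.6304,-0.64,0,0,0],[0.688,-0.6304,-0.32,0,0,0],[0.688,-0.6304,0,0,0,0],[-0.1168,-0.8096,0,0,0,0],[-0.1168,-0.8096,0,0,0,0],[-0.1168,-0.8096,0,0,0,0]]]' |head -2;python3 jog.py '[[[-0.1168,-0.8096,0,0,0,0],[-0.1168,-0.8096,0,0,0,0],[-0.1168,-0.8096,0,0,0,0],[-0.1168,-0.8096,0,0,0,0],[-0.1168,-0.8096,0.32,0,0,0],[0,0,0.48,0,0,0],[0,0,0,0,0,0],[0,0,0,0,0,0]]]'|head -2;python3 jog.py '[[[0,0,0,0,0,0],[0,0,0,0,0,0],[0,0,0,0,0,0]]]' |head -2; python3 to.py .4416 -.2415 .105
```

```text
time: 34.42
position: [0.4608, 0.0162, 0.1631]
time: 35.42
position: [0.4471, -0.2369, 0.1139]
time: 35.8
position: [0.4471, -0.2375, 0.1142]
t 35.8 pos [ 0.4471 -0.2375  0.1142] delta [ 0.0046 -0.005   0.0092] yaw y 78.43 tilt [ 1.1e-03 -1.0e-04 -1.0e+00] gap 0.437 F [ 0.4 -0.3  0.1]
```

Converted, 0.008 m is 0.128, -0.005 m is -0.08.

```bash
python3 jog.py '[[[0.0736,-0.08,0.128,0,0,0],[0,0,0,0,0,0],[0,0,0,0,0,0],[0,0,0,0,0,0],[0,0,0,0,0,0]]]' |head -2; python3 to.py .4416 -.2415 .08; python3 snap.py s2; python3 rim.py s2 .4416 -.2415 .0185 .131
```

```text
time: 36.42
position: [0.4413, -0.2416, 0.1058]
t 36.425 pos [ 0.4413 -0.2416  0.1058] delta [-0.0003  0.0002  0.0258] yaw y 78.4 tilt [ 2.e-04 -1.e-04 -1.e+00] gap 0.428 F [-0.7 -0.7 -0.4]
36.425 [ 0.44126929 -0.24164948  0.10575349] [ 3.17510863e-01  3.12526705e+00 -4.62425658e-05]
[(88.17062377929688, np.float64(0.4411), np.float64(-0.242)), (88.61217498779297, np.float64(0.4406), np.float64(-0.2415)), (90.76699829101562, np.float64(0.4411), np.float64(-0.2415))]
```

View pics/s2.png

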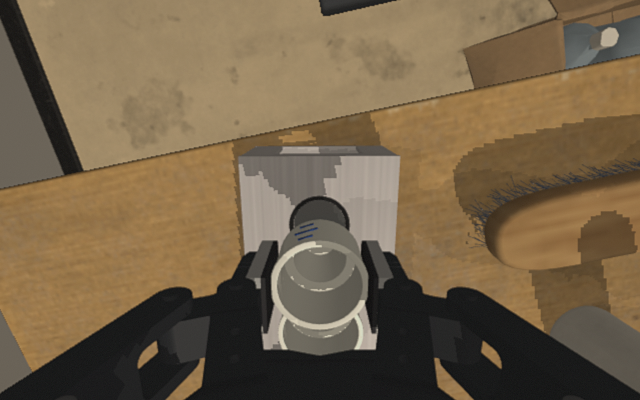

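Small beaker held upright at (320,285), opening right under it at about (320,222). Lowering.

Converted, 0.02 m is 0.32, -0.0005 m is -0.008.

```bash
python3 jog.py '[[[-0.008,0,0.32,0,0,0],[0,0,0.192,0,0,0],[0,0,0,0,0,0],[0,0,0,0,0,0],[0,0,0,0,0,0]]]' |head -4; python3 to.py .4416 -.2415 .058;python3 jog.py '[[[0,0,0.128,0,0,0],[0,0,0.096,0,0,0],[0,0,0,0,0,0],[0,0,0,0,0,0],[0,0,0,0,0,0]]]' |head -4; python3 to.py .4416 -.2415 .058
```

```text
time: 37.1
position: [0.442, -0.2421, 0.0743]
tcp_rot: [0.318, 3.124, -0.001]
wrist_force: [-0.2, -0.3, -0.7]
t 37.1 pos [ 0.442  -0.2421  0.0743] delta [0.0006 0.0005 0.0163] yaw y 78.38 tilt [ 1.2e-03 -5.0e-04 -1.0e+00] gap 0.434 F [-0.2 -0.3 -0.7]
time: 37.72
position: [0.4416, -0.2418, 0.0598]
tcp_rot: [0.318, 3.125, 0.0]
wrist_force: [0.3, 0.3, -0.3]
t 37.725 pos [ 0.4416 -0.2418  0.0598] delta [0.     0.0003 0.0018] yaw y 78.38 tilt [ 1.e-04  0.e+00 -1.e+00] gap 0.438 F [ 0.3  0.3 -0.3]
```

Converted, 0.0015 m is 0.024.

```bash
python3 jog.py '[[[0,0,0.024,0,0,0],[0,0,0,0,0,0],[0,0,0,0,0,0]]]' |head -4; python3 jog.py '[[[0,0,0,0,0,0],[0,0,0,0,0,0],[0,0,0,0,0,0],[0,0,0,0,0,0],[0,0,0,0,0,0],[0,0,-0.48,0,0,0],[0,0,-0.96,0,0,0],[0,0,-0.96,0,0,0]]]' 1.0;python3 jog.py '[[[0.8,0.16,-0.8,0,0,0],[0.32,0.48,0,0,0,0],[0,0,0,0,0,0],[0,0,0,0,0,0],[0,0,0,0,0,0]]]'|head -2; python3 snap.py end; python3 - <<'E'
from h import *
t=arm.camera("top");s=arm.camera("scene");cv2.imwrite("pics/topE0.png",t);cv2.imwrite("pics/scE0.png",s)
c=lambda i,x,y,w,h:cv2.resize(i[y:y+h,x:x+w],None,fx=4,fy=4,interpolation=cv2.INTER_CUBIC)
cv2.imwrite("pics/endE.png",np.hstack([c(t,385,135,75,140),c(s,315,205,125,140)]))
E
```

```text
time: 38.1
position: [0.4416, -0.2417, 0.0582]
tcp_rot: [-0.318, -3.125, -0.0]
wrist_force: [0.0, 0.5, 0.1]
time: 39.1
position: [0.4411, -0.2416, 0.2095]
tcp_rot: [-0.318, -3.125, -0.0]
wrist_force: [1.1, -0.8, -0.7]
finger_gap: 1.001
finger_force: 0.0
time: 39.72
position: [0.3869, -0.1918, 0.2516]
39.725 [ 0.3869221  -0.19184472  0.25162689] [-3.20064692e-01 -3.12445240e+00  1.61141703e-03]
```

View pics/end.png

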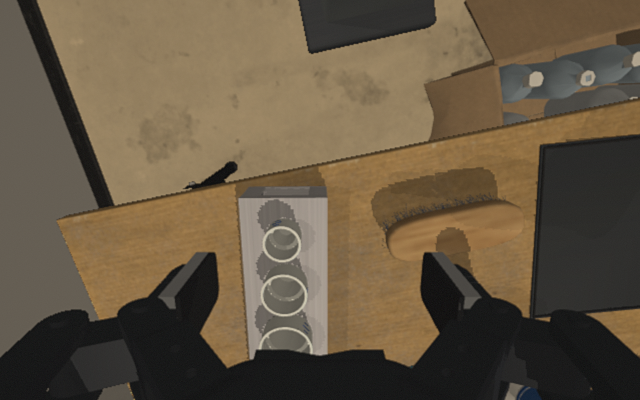

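View pics/endE.png

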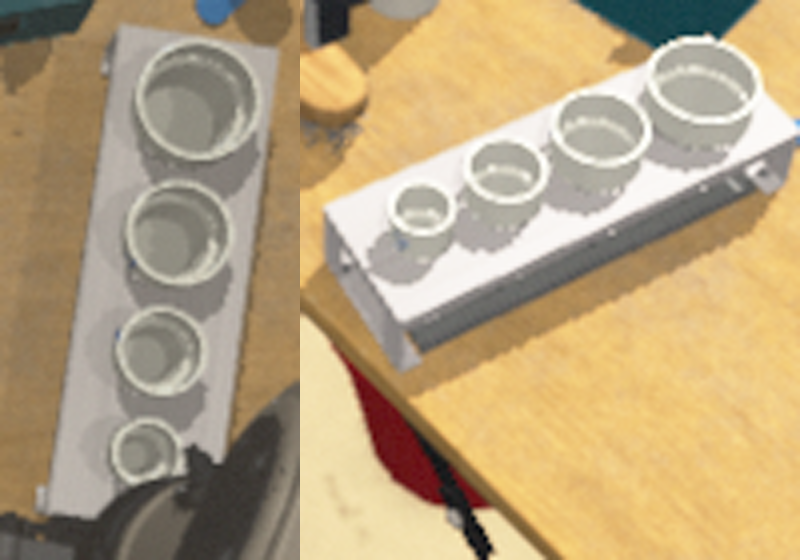

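All four beakers hang in the rack in order. A numeric check of the rims (top crop (146,453), (160,351), (179,233), (198,99); scene crop (122,209), (206,170), (301,127), (404,79)):

```bash
python3 - <<'E'
from h import *
T=arm.camera_model("top");S=arm.camera_model("scene");f=lambda p,x,y:((p[0]+.5)/4-.5+x,(p[1]+.5)/4-.5+y)
for a,b in zip([(146,453),(160,351),(179,233),(198,99)],[(122,209),(206,170),(301,127),(404,79)]):
    u=f(a,385,135);v=f(b,315,205);x,r=tri([T,S],[u,v]);print(x.round(4),np.round(r,4),at(T,u,.083).round(4))
E
python3 rim.py end .4415 -.2415 .0185 .083; python3 rim.py end .4964 -.2525 .0235 .083;python3 to.py 0 0 0
```

```text
[ 0.4421 -0.2414  0.078 ] [0.0015 0.0015] [ 0.4408 -0.2396  0.083 ]
[ 0.4978 -0.2523  0.0785] [0.0019 0.0019] [ 0.4959 -0.2502  0.083 ]
[ 0.5628 -0.2662  0.0797] [0.0019 0.0019] [ 0.5607 -0.2643  0.083 ]
[ 0.6379 -0.2809  0.0802] [0.0018 0.0018] [ 0.6358 -0.2791  0.083 ]
[(68.1951675415039, np.float64(0.4415), np.float64(-0.242)), (71.64341735839844, np.float64(0.441), np.float64(-0.2415)), (72.54862976074219, np.float64(0.441), np.float64(-0.242))]
[(66.51756286621094, np.float64(0.4974), np.float64(-0.253)), (70.1965560913086, np.float64(0.4969), np.float64(-0.2525)), (70.55517578125, np.float64(0.4969), np.float64(-0.253))]
t 39.875 pos [ 0.3869 -0.1917  0.2516] delta [0.4175 0.1095 0.2519] yaw y 78.31 tilt [-1.e-03 -7.e-04 -1.e+00] gap 1.0 F [-0.3  0.3 -0.7]
```

```bash
python3 -c "
from station import arm
print(arm.hand_in())"
```

```text
the job is handed in; nothing more can be done
None
```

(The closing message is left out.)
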